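# Bench-test a control module: load, contact, set the voltage, switch on

### The job

Get the small aluminium control module ready and powered for its bench test: lay it flat in the cradle's corner guides with its black connector block on the side of the arm's pivot post, then swing the contact arm fully round over the connector, then turn the voltage knob on the sloping console until its pointer points straight at the index tab on the scale ring, and last of all throw the toggle switch fully up to on. Do not turn the index tab, and leave the large finned unit, the plug shell, the tape roll and the hand tools where they lie.

Things in the scene. Friction and masses are not known exactly. Their poses are not given: they have to be found in the camera images.
- module: Loose aluminium box 56 (x) x 100 (y) x 30 mm, 0.2 to 0.45 kg, with six thin fins and a black connector block 44 x 28 x 11 mm on top, centred 27 mm towards its +y end. Origin: centre of the underside, z up. Grip it across the 56 mm width (its x) at mid-length. Not the larger finned unit with two plugs.
- module_connector (a point): Centre of the top face of the module's connector block (27 mm along the module's +y, 41 mm above its underside).
- cradle: Fixed steel plate 10 mm thick, x -70 to 110, y -80 to 80 mm about the origin (under the pocket's centre, bench height). Eight guide walls 12 mm high, two per corner of a pocket 63 (x) x 107 (y) mm; the middle 60 mm of its long sides is open for fingers. Module x, y go along cradle x, y, connector towards +y. Steel pivot post at x 85, y 27 mm, 70 mm high with hub.
- cradle_floor (a point): Centre of the pocket on the plate's top face, 10 mm above the bench; the module's underside rests at this height. Axes as the cradle.
- contact_arm (a joint): Swing of the contact arm about the upright post: 0 = away (pointing along the cradle's -y from the post), grows clockwise seen from above, 1.571 = stop, over the connector (pointing along cradle -x). Level bar 18 mm wide, 59 to 67 mm above the bench; contact head under it, 85 mm from the axis. Light friction (0.08 N m), stays where left.
- swing_handle (a point): On the arm's upright black round handle, 18 mm diameter, 115 mm from the pivot axis; the handle stands from 65 to 101 mm above the bench and this point is on its axis at 91 mm, the height for the middle between the pads.
- swing_pivot (a point): Point on the contact arm's upright pivot axis, at the height of swing_handle.
- console: Fixed grey wedge-shaped console, 180 deep (x) x 280 wide (y) mm, 40 mm high in front, 124 mm at the back. Origin: centre of its underside; -x is its front. Its flat panel slopes 25 degrees, facing up and forward (normal (-0.423, 0, 0.906) in console axes). Knob at console y -50 mm, toggle switch at y +75 mm, both halfway up the slope.
- knob_grip (a point): On the voltage knob's axis, 30 mm above the panel: put the middle between the pads here. Its z is the knob's axis (out of the panel), its x the way the pointer points; it turns with the knob. Black knob: skirt 52 mm diameter up to 10 mm above the panel, and a grip bar 46 mm long (x), 12 mm thick (y), 8 to 34 mm above the panel.
- knob_pointer (a point): Point at the tip of the knob's pointer (a black nose with a white line, at the same end as the white line's outer piece), 42 mm from the axis, 6 mm above the panel.
- knob (a joint): Angle of the knob, 0 to 4.71 rad, grows clockwise seen looking at the panel; at 0 it points to the lower left, midway (45 degrees) between straight down the slope and the console's +y. Light friction (0.04 N m), stays where left.
- index_tip (a point): Inner end of the index tab, 42 mm from the knob's axis, 6 mm above the panel: the pointer tip must come here. The tab is a small flat steel tongue on a narrow dark ring round the scale, under 6 mm above the panel; its ring is stiff (0.5 N m) and must not be turned.
- index_ring (a joint): Angle of the index tab on the same scale as joint knob: the knob is set when both read the same. It stays put unless pushed hard.
- switch (a joint): Toggle switch: 0 = off, leaning down the slope (to the console's front); 0.9 = on, leaning up the slope. Friction only (0.03 N m): it stays where left.
- switch_tip (a point): Centre of the toggle's 14 mm ball end, 42 mm from its hinge, which lies in the panel's surface, axis along console y. The bat is 9 mm thick and leans 0.45 rad either side of the panel normal. At off the ball's centre is 38 mm above the panel and 18 mm down the slope from the hinge; at on 18 mm up the slope.
- old_unit: Bystander: large finned aluminium unit 130 x 180 x 66 mm with two black plugs. Origin under its centre.
- plug_shell: Bystander: small black plug shell 42 x 24 x 34 mm. Origin under its centre.
- screwdriver: Bystander: screwdriver with black handle, lying on the bench, about 200 mm long.
- tape_roll: Bystander: roll of black tape, 90 mm diameter, 20 mm high, lying flat.
- wrench: Bystander: steel wrench lying on the bench.
Mind the look-alikes: they are no part of the job. Of the things shaped like the module, the aluminium one is meant.

How it is judged:
By the outcome, as a careful person would: the job done as asked, in the order asked, and still so for the second after the job is handed in, with the robot touching nothing.
It also fails if it takes over 67 s, if anything falls off the work surface, if the arm or the gripper's body presses on something with over 40 N, if the wrist force passes 120 N, or if a joint passes its speed limit or range.

### The arm

A 6-joint arm with a two-finger parallel gripper is mounted at the origin on the work surface. World frame = base frame: x ahead of the robot, y to its left, z up, the work surface at z = 0. Lengths are in m, angles in degrees, forces in N, time in s.
With the tool pointing down it reaches from about 0.4 to 0.825 m from the base axis. Payload 7 kg.
Tool frame: the origin (TCP) lies midway between the tips of the shut fingers; the grasp point (between the pads) lies 19 mm behind it; z points along the fingers, y is the line along which they close (so a half turn about z gives the same grasp; the last joint's range is limited). The gripper opens to 88 mm and grips with 3 to 60 N. Pads are 19 mm wide; open, the fingers measure 130 mm over their backs; the gripper's body (78 mm by 193 mm) begins 47 mm behind the grasp point.
Start: joints at [-58.321, 20.546, 0.682, 0, -70.136, -16.507], TCP at [0.177, -0.651, 0.227] pointing down, gripper open.
Joint ranges: [-176.03, 176.03], [-82.01, 121.73], [-58.28, 71.71], [-173.87, 95.51], [-174.79, -0.11], [-173.66, 173.66]. Speed limits (degrees/s): [136.94, 136.94, 172.46, 180, 180, 180].

### API

Orientations are given as [roll, pitch, yaw] about the fixed x, y, z axes, in that order (R = Rz(yaw) Ry(pitch) Rx(roll)).
In Python, from plant import ctrl gives the robot as it stands. The module is installed in compiled form; this text tells all that it offers.
- The arm moves only by the tool send_rows, never from a script. Its argument "plan" is a list that holds one entry, the list of rows, each a list of 6 numbers: the shift along the tool's x, y, z in cm, then the turn, a rotation vector about the tool's x, y, z in degrees. A call has 1 to 8 rows; each row is the pose to reach, as a shift and turn from the pose commanded when the call began, along the tool's axes at that moment; what a row does not reach only later rows make up. A row lasts 1/12 s, in which the tool goes at most 41.7 mm and 7.16 degrees, less where a joint would pass 70% of its speed; a pose out of reach is approached as far as the arm can. A call with a gripper value outside its range is refused whole. "fingers" is the opening, from 0 (shut) to 1 (fully open), set as the call begins (left out, the last holds). The fingers move at their own pace and stop on an object; the grip force is fixed at half the most. Time passes only in rows, so rows that repeat a pose let the fingers close. It gives the time, the measured TCP pose, the force, the opening and the grip force at its end, in the units of the state.
- ctrl.get_obs(): the state, without advancing time (a new reading comes with each control period).
- ctrl.snapshot(name): name is "scene" or "top"; returns a dict with "img" (480x640x3 uint8, red, green, blue), "K" (3x3 intrinsics, pixels), "pose" (4x4, takes a point from camera to world coordinates). Camera axes: x right, y down, z forward; pixel columns grow to the right and rows downward; lengths in m; the calibration is good to about 2 mm. A picture is of the moment at which its call begins. There is no depth.
- ctrl.close_job(): hands the job in; it is judged then, once.
The state is a dict: "clock": time; "joint_pos": joint angles; "qvel": joint speeds; "tau": joint torques, N m; "tool_pos": TCP position; "orientation": TCP orientation; "force": force on the tool from outside, world axes, zero at the start; "moment": the same for the moment, N m; "opening": finger opening in m; "gripper_force": force on a finger pad.
Only numpy, scipy, OpenCV 4.12 (cv2) and the standard library are available. Lean on these libraries where they do the work, as an engineer would, in place of code of your own. Each camera call takes 0.05 s, during which the arm holds its last target. There are 200 camera calls.

## Working session

There is one attempt and no reset: what is moved stays moved. The work goes in short steps, Python scripts to look and compute and a tool call to move; the robot and the scene stay as the last step left them, time stands still between calls to the robot, and variables do not carry over. Pictures are saved under pics/ and viewed, at most 10 in all, crops included, and the job is handed in when it is done.

Besides the shell and the picture viewer there is one more tool, called after ">>>" as a command line: name --argument value ..., lists and objects as JSON in quotes. send_rows: Moves the arm, as the interface text tells. Its arguments: {"type":"object","properties":{"plan":{"type":"array","items":{"type":"array","items":{"type":"array","items":{"type":"number"}}}},"fingers":{"type":"number"}},"required":["plan"]}

```bash
mkdir -p pics; ls
python3 - <<'E'
from plant import ctrl
import cv2,pickle,numpy as np
for n in ("scene","top"):
    s=ctrl.snapshot(n); pickle.dump(s,open(n+".pkl","wb"))
    cv2.imwrite(f"pics/{n}0.png",s["img"][:,:,::-1]); print(n,np.round(s["K"],1).tolist(),np.round(s["pose"],3).tolist())
o=ctrl.get_obs(); print({k:np.round(v,3).tolist() for k,v in o.items()})
E
```

```text
pics
scene [[499.8, 0.0, 316.7], [0.0, 499.8, 242.4], [0.0, 0.0, 1.0]] [[-0.666, 0.514, -0.54, 1.102], [0.746, 0.476, -0.466, 0.507], [0.017, -0.713, -0.701, 0.903], [0.0, 0.0, 0.0, 1.0]]
top [[543.7, 0.0, 321.5], [0.0, 543.7, 239.8], [0.0, 0.0, 1.0]] [[-0.018, -0.995, 0.096, 0.292], [-1.0, 0.018, 0.001, -0.046], [-0.003, -0.096, -0.995, 1.633], [0.0, 0.0, 0.0, 1.0]]
{'clock': 0.1, 'joint_pos': [-58.322, 20.588, 0.64, -0.019, -70.136, -16.506], 'qvel': [0.009, -0.081, 0.16, 0.118, -0.008, -0.104], 'tau': [-0.001, -58.416, 29.375, 7.015, 0.01, -0.0], 'tool_pos': [0.177, -0.651, 0.226], 'orientation': [179.914, -0.007, -164.835], 'force': [-0.058, -0.258, -1.366], 'moment': [-0.0, -0.016, 0.035], 'gripper_force': 0.0, 'opening': 0.088}
```

View pics/scene0.png

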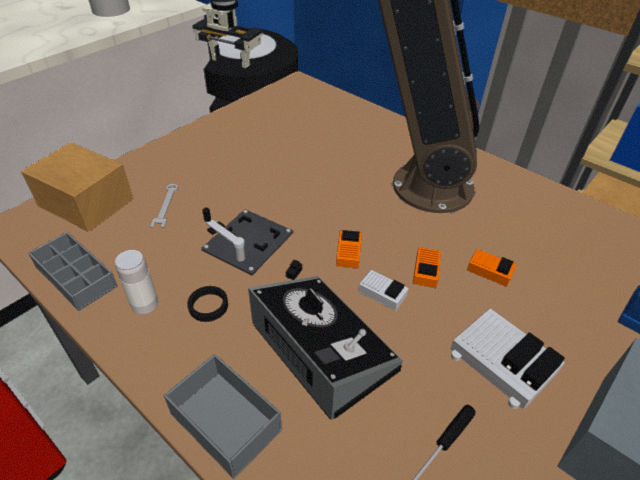

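View pics/top0.png

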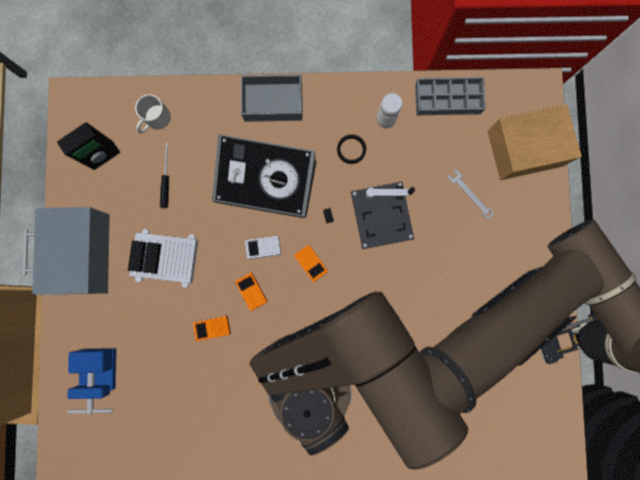

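Candidates for the module, in the top view: the aluminium one (262,247), three orange look-alikes (311,263), (251,291) and (211,328), and the large finned unit with two plugs (165,258). I choose the aluminium one at (262,247) and check it in close crops.

Run:
```python
import cv2,pickle
def crop(n,x0,y0,w,h,f,out):
    im=pickle.load(open(n+".pkl","rb"))["img"][y0:y0+h,x0:x0+w,::-1]
    im=cv2.resize(im,None,fx=f,fy=f,interpolation=cv2.INTER_CUBIC)
    for i in range(0,w,20): cv2.putText(im,str(x0+i),(i*f,10),0,.35,(0,255,255),1); cv2.line(im,(i*f,12),(i*f,18),(0,255,255),1)
    for i in range(0,h,20): cv2.putText(im,str(y0+i),(0,i*f+4),0,.35,(0,255,255),1)
    cv2.imwrite(out,im)
crop("top",210,130,200,132,4,"pics/top_c.png")
crop("scene",200,200,200,150,4,"pics/scene_c.png")
```

```text
(no output)
```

View pics/top_c.png

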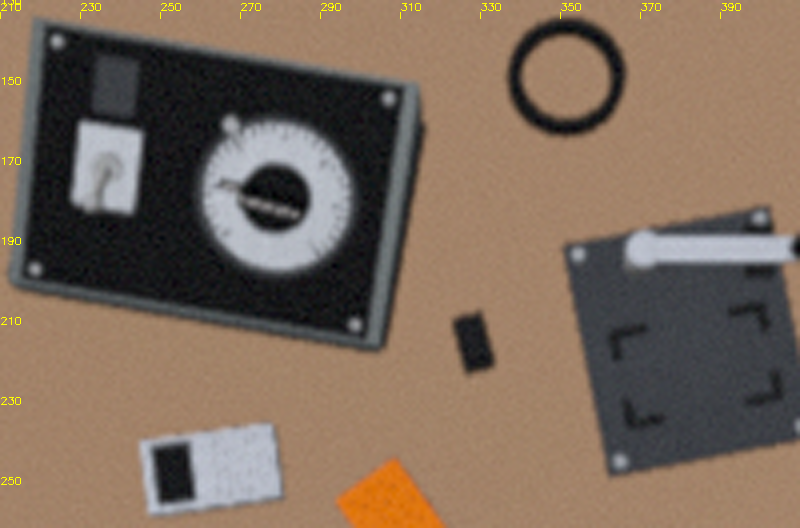

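View pics/scene_c.png

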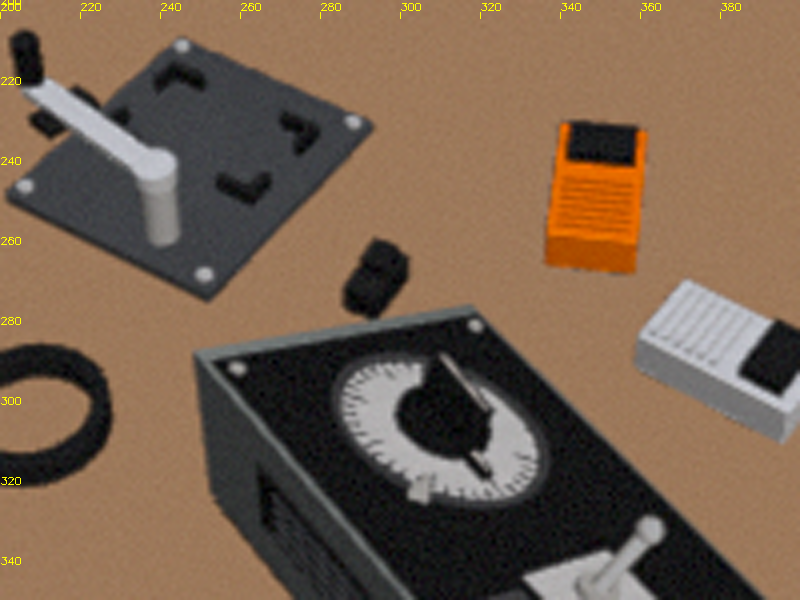

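Top crop: the module is aluminium with one black connector at the left (+y), its top face about (245,240)–(281,254); the post is at (371,192). The knob pointer aims left at about (266,175) and the index tab is upper left at (268,162). Scene crop: this agrees, with the handle at (206,210), the switch ball at (362,332) and the toggle leaning to the front. Now I fit the poses.

```bash
cat > h.py <<'E'
import numpy as np,pickle
from scipy.optimize import least_squares
from scipy.spatial.transform import Rotation as R
C={n:pickle.load(open(n+".pkl","rb")) for n in("scene","top")}
O={"top":(210,130),"scene":(200,200)}
def px(n,u): return (np.array(u,float)+.5)/4-.5+np.array(O[n])   # crop px -> image px
def proj(n,P):
    T=C[n]["pose"]; q=(np.asarray(P)-T[:3,3])@T[:3,:3]; q=q@C[n]["K"].T; return q[...,:2]/q[...,2:]
def Z(p,l): # planar pose (x,y,yaw deg), local points in mm -> world m
    return np.asarray(l,float)/1000@R.from_euler("z",p[2],degrees=True).as_matrix().T+[p[0],p[1],0]
def fit(obs,p0,show=True):
    f=lambda p:np.concatenate([proj(n,Z(p,l))-px(n,u) for n,l,u in obs])
    s=least_squares(f,p0,x_scale=[.01,.01,1],loss="soft_l1"); 
    if show: print(np.round(s.x,4),"res",np.round(f(s.x).reshape(-1,2),1).tolist())
    return s.x
def move(pos,Rm): # rows numbers needed from measured pose
    from plant import ctrl
    o=ctrl.get_obs(); R0=R.from_euler("xyz",o["orientation"],degrees=True)
    d=R0.inv().apply(np.array(pos)-o["tool_pos"])*100; w=np.degrees((R0.inv()*R.from_matrix(Rm)).as_rotvec())
    print("shift",np.round(d,2),"turn",np.round(w,1))
E
python3 - <<'E'
from h import *
t,s="top","scene"
print("cradle")
cr=fit([(t,(110,80,10),(566,245)),(t,(110,-80,10),(769,207)),(t,(-70,80,10),(610,475)),
 (s,(-70,-80,10),(183,38)),(s,(-70,80,10),(373,126)),(s,(110,80,10),(208,300)),(s,(110,-80,10),(7,193)),
 (t,(85,27,70),(643,247)),(s,(85,27,70),(155,160)),(t,(0,0,22),(696,366))],[.4,-.25,10])
print("console")
co=fit([(t,(90,140,124),(36,18)),(t,(90,-140,124),(415,85)),(t,(-90,-140,40),(383,348)),(t,(-90,140,40),(12,285)),
 (s,(90,-140,124),(195,355)),(s,(-90,-140,40),(472,306)),(t,(0,-50,82),(278,196)),(s,(0,-50,82),(441,430))],[.5,.1,-8])
print("module")
mo=fit([(t,(28,50,30),(140,441)),(t,(28,-50,30),(272,424)),(t,(-28,-50,30),(283,498)),(t,(-28,50,30),(150,515)),(t,(0,27,41),(174,472)),
 (s,(-28,-50,30),(688,280)),(s,(28,-50,30),(637,340))],[.3,.1,8])
# arm angle
def arm(a,z,r=115): return Z(cr,(85-r*np.sin(a),27-r*np.cos(a),z))
f=lambda a:np.concatenate([proj(s,arm(a[0],101))-px(s,(25,35)),proj(t,arm(a[0],101))-px(t,(804,240))])
a=least_squares(f,[.2]);print("arm",a.x,f(a.x))
n=np.array([-.4226,0,.9063]);up=np.array([.9063,0,.4226]);le=np.array([0,1,0])
K0=np.array([0,-50,82.])
def kp(a,r,h): b=a-np.pi/4; return Z(co,K0+h*n+r*(np.cos(b)*le+np.sin(b)*up))
# centre correction per camera by measured scale circle centre
for nm,ut,us,a0 in(("pointer",(217,181),(488,474),1.1),("tab",(236,136),(428,479),1.9)):
    for cam,u in((t,ut),(s,us)):
        cc=px(cam,(278,196) if cam==t else (441,430))-proj(cam,Z(co,K0))
        g=lambda a:proj(cam,kp(a[0],a[1],6))+cc-px(cam,u)
        q=least_squares(g,[a0,42.],x_scale=[.1,1]);print(nm,cam,np.round(q.x,3))
H=Z(co,np.array([0,75,82.]))
for L in(-1,1): 
  b=Z(co,np.array([0,75,82])+38*n+18*L*up); print("ball",L,b,proj(t,b),proj(s,b))
np.savez("p.npz",cr=cr,co=co,mo=mo)
E
```

```text
cradle
[ 0.5016 -0.2296  9.6127] res [[-1.2, -0.6], [-0.1, -0.7], [-0.8, 0.2], [-0.2, -1.4], [0.8, -1.5], [-0.0, -2.0], [-0.6, -1.2], [0.0, 0.1], [-0.0, 0.4], [-0.2, -0.8]]
console
[  0.6298   0.1266 -10.547 ] res [[-1.6, 0.0], [0.7, -0.8], [-0.9, -0.4], [-1.2, -0.1], [-0.4, -1.6], [-0.4, -1.3], [-0.6, 0.2], [-0.0, -0.4]]
module
[0.4283 0.1325 7.0944] res [[-0.5, -0.1], [-0.1, -0.6], [-0.3, -0.4], [-0.6, 0.1], [-0.6, 0.1], [-0.6, -1.5], [-0.1, -1.9]]
arm [0.18360456] [ 0.25432984 -0.06019974  1.00991087 -0.29141804]
pointer top [ 0.9   44.733]
pointer scene [ 0.892 41.265]
tab top [ 1.643 52.875]
tab scene [ 1.653 53.399]
ball -1 [0.61169601 0.20628854 0.1088326 ] [232.61457774 180.75928398] [362.59137295 331.18277043]
ball 1 [0.64377158 0.20031644 0.1240462 ] [233.81088431 168.44513986] [350.18059913 335.06976334]
```

```bash
cat >> h.py <<'E'
def chain(ts): # ts: list of (pos, yaw deg) tool down, from measured pose
    from plant import ctrl
    o=ctrl.get_obs(); p,r=np.array(o["tool_pos"]),R.from_euler("xyz",o["orientation"],degrees=True)
    for q,y in ts:
        r2=y if isinstance(y,R) else R.from_euler("xyz",[180,0,y],degrees=True)
        print(np.round(r.inv().apply(np.array(q)-p)*100,2),np.round((r.inv()*r2).as_rotvec(degrees=True),1)); p,r=np.array(q),r2
E
python3 -c "
from h import *
chain([((.31,-.45,.25),-130),((.46,-.17,.25),-95),((.428,.1325,.13),-82.9)])"
```

```text
[-18.14  15.92  -2.41] [  0.1   0.  -34.8]
[-31.09   6.51   0.  ] [  0.   0. -35.]
[-29.86   5.82  12.  ] [ -0.    0.  -12.1]
```

>>> send_rows --plan '[[[-4,3.5,-0.5,0,0,-6],[-7,6,-1,0,0,-12],[-10,9,-1.5,0,0,-18],[-13,11.5,-2,0,0,-25],[-16,14,-2.4,0,0,-30],[-18.1,15.9,-2.4,0,0,-35],[-18.1,15.9,-2.4,0,0,-35]]]' --fingers 1

```text
clock: 0.68
tool_pos: [0.3123, -0.4468, 0.2513]
orientation: [-179.9, 0.1, -129.3]
force: [-1.0, -1.1, -0.2]
opening: 0.0877
gripper_force: 0.0
```

>>> send_rows --plan '[[[-4,0.8,0,0,0,-5],[-8,1.6,0,0,0,-10],[-12,2.5,0,0,0,-15],[-16,3.3,0,0,0,-20],[-20,4.2,0,0,0,-25],[-24,5,0,0,0,-30],[-28,5.8,0,0,0,-33],[-31.1,6.5,0,0,0,-35]]]'

```text
clock: 1.35
tool_pos: [0.4598, -0.1678, 0.2505]
orientation: [-180.0, 0.0, -94.6]
force: [0.3, -1.1, -0.0]
opening: 0.0879
gripper_force: 0.0
```

>>> send_rows --plan '[[[-4,0.8,1.5,0,0,-2],[-8,1.6,3,0,0,-4],[-12,2.4,5,0,0,-6],[-16,3.2,6.5,0,0,-8],[-20,4,8,0,0,-10],[-24,4.8,10,0,0,-12],[-27.5,5.4,11.5,0,0,-12],[-29.9,5.8,12,0,0,-12.1]]]'

```text
clock: 2.02
tool_pos: [0.4249, 0.134, 0.129]
orientation: [179.9, -0.0, -82.7]
force: [0.9, -0.6, -0.6]
opening: 0.0875
gripper_force: 0.0
```

Run:
```python
from h import *
from plant import ctrl
import cv2
s=ctrl.snapshot("scene"); o=ctrl.get_obs()
r=R.from_euler("xyz",o["orientation"],degrees=True)
im=s["img"][:,:,::-1].copy(); x0,y0=320,190; f=6
im=cv2.resize(im[y0:y0+95,x0:x0+130],None,fx=f,fy=f,interpolation=cv2.INTER_CUBIC)
for l in [(0,.044,0),(0,-.044,0),(0,.065,0),(0,-.065,0)]:
    P=o["tool_pos"]+r.apply(l); u=proj("scene",P); print(l,u); v=((u+.5-[x0,y0])*f-.5).round().astype(int)
    cv2.drawMarker(im,tuple(int(i) for i in v),(0,0,255),cv2.MARKER_CROSS,10,1)
cv2.imwrite("pics/g1.png",im); print(o["tool_pos"])
from h import chain
chain([((.428,.1325,.007),-82.9)])
```

```text
(0, 0.044, 0) [401.03722697 244.0057199 ]
(0, -0.044, 0) [381.63199509 267.95332539]
(0, 0.065, 0) [405.39977846 238.62198304]
(0, -0.065, 0) [376.7130516 274.0236944]
[0.42552967 0.13809523 0.12819145]
[ 0.58 -0.19 12.12] [ 0.1 -0.   0.3]
```

View pics/g1.png

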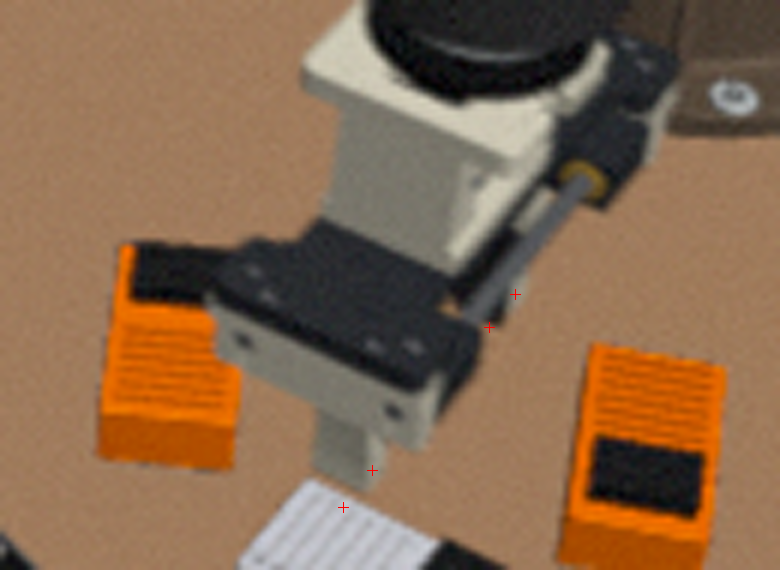

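The near fingertip shows at about (378,271), close to the predicted position above the module. The aluminium module is directly below it, and the orange look-alikes are clear of the fingers. Going down to grip.

>>> send_rows --plan '[[[0.3,-0.1,3,0,0,0],[0.5,-0.2,6,0,0,0.3],[0.6,-0.2,8.5,0,0,0.3],[0.6,-0.2,10.5,0,0,0.3],[0.6,-0.2,11.5,0,0,0.3],[0.6,-0.2,12.1,0,0,0.3],[0.6,-0.2,12.1,0,0,0.3]]]'

```text
clock: 2.65
tool_pos: [0.4285, 0.1263, 0.0084]
orientation: [179.9, -0.1, -83.1]
force: [-0.4, -0.4, 1.0]
opening: 0.0877
gripper_force: 0.0
```

>>> send_rows --plan '[[[0,0,0,0,0,0],[0,0,0,0,0,0],[0,0,0,0,0,0],[0,0,0,0,0,0],[0,0,0,0,0,0],[0,0,0,0,0,0],[0,0,0,0,0,0]]]' --fingers 0

```text
clock: 3.23
tool_pos: [0.4293, 0.1272, 0.01]
orientation: [-180.0, 0.0, -83.0]
force: [-1.3, 0.4, 7.1]
opening: 0.0561
gripper_force: 30.0
```

>>> send_rows --plan '[[[0,0,-1,0,0,0],[0,0,-3,0,0,0],[0,0,-6,0,0,0],[0,0,-9,0,0,0],[0,0,-12,0,0,0],[0,0,-14,0,0,0],[0,0,-14,0,0,0],[0,0,-14,0,0,0]]]'

```text
clock: 3.9
tool_pos: [0.429, 0.1272, 0.1499]
orientation: [-179.9, 0.1, -83.1]
force: [-1.0, -0.1, -5.1]
opening: 0.0557
gripper_force: 30.0
```

Run:
```python
from h import *
from plant import ctrl
o=ctrl.get_obs(); print(o["tool_pos"],o["qvel"],o["force"])
cr=np.load("p.npz")["cr"]
t=Z(cr,(0,-5,130)); print(t)
chain([((.47,-.05,.15),-82),(t,cr[2]-90)])
```

```text
[0.42898568 0.12715862 0.14991765] [ 0.00856263  2.04182704 -2.22461072 -0.50799774  0.77680473  0.01896831] [-0.9721512  -0.09730756 -5.12568791]
[ 0.50240913 -0.23449491  0.13      ]
[18.08 -1.93 -0.03] [-0.1  0.1 -1.1]
[18.72 -0.64  2.  ] [ 0.   0.  -1.6]
```

>>> send_rows --plan '[[[2,-0.2,0,0,0,0],[5,-0.5,0,0,0,0],[8.5,-0.9,0,0,0,-0.5],[12,-1.3,0,0,0,-1],[15,-1.6,0,0,0,-1],[17,-1.8,0,0,0,-1.1],[18.1,-1.9,0,0,0,-1.1]]]'

```text
clock: 4.48
tool_pos: [0.4685, -0.0528, 0.1471]
orientation: [179.7, -0.0, -82.1]
force: [0.3, 0.2, -3.3]
opening: 0.0561
gripper_force: 30.0
```

>>> send_rows --plan '[[[2,-0.1,0.2,0,0,0],[5,-0.2,0.5,0,0,0],[8.5,-0.3,1,0,0,-0.5],[12,-0.4,1.4,0,0,-1],[15,-0.5,1.7,0,0,-1.6],[17.5,-0.6,2,0,0,-1.6],[18.7,-0.6,2,0,0,-1.6],[18.7,-0.6,2,0,0,-1.6]]]'

```text
clock: 5.15
tool_pos: [0.5007, -0.2365, 0.1268]
orientation: [179.7, 0.1, -80.5]
force: [-0.8, 0.3, -3.6]
opening: 0.0557
gripper_force: 30.0
```

>>> send_rows --plan '[[[0,0,0,0,0,0],[0,0,0,0,0,0]]]'

```text
clock: 5.32
tool_pos: [0.5012, -0.234, 0.1285]
orientation: [179.9, 0.1, -80.3]
force: [0.2, -0.2, -3.9]
opening: 0.0558
gripper_force: 30.0
```

Run:
```python
from h import *
from plant import ctrl
import cv2
s=ctrl.snapshot("scene"); o=ctrl.get_obs(); print(o["tool_pos"],o["orientation"])
x0,y0=190,130;f=6
im=cv2.resize(s["img"][y0:y0+100,x0:x0+130,::-1],None,fx=f,fy=f,interpolation=cv2.INTER_CUBIC)
r=R.from_euler("xyz",o["orientation"],degrees=True)
def mk(P,c):
    u=proj("scene",P); v=((u+.5-[x0,y0])*f-.5).round().astype(int); cv2.drawMarker(im,(int(v[0]),int(v[1])),c,cv2.MARKER_CROSS,10,1); print(np.round(v).tolist())
# module top/bottom corners assuming centre at TCP+5mm along module y (tool -x), underside at TCP z-.009
for z in(-.009,.021):
    for x,y in((28,50),(28,-50),(-28,50),(-28,-50)):
        mk(Z([*o["tool_pos"][:2],o["orientation"][2]+90],(x,y+5,0))+[0,0,o["tool_pos"][2]+z],(0,0,255))
cr=np.load("p.npz")["cr"]
for x,y in((110,80),(-70,80),(31.5,53.5),(-31.5,53.5)): mk(Z(cr,(x,y,10)),(0,255,0))
cv2.imwrite("pics/g2.png",im)
```

```text
[ 0.5015845  -0.23374869  0.12891679] [ 1.79938181e+02  3.72312853e-02 -8.02976762e+01]
[421, 510]
[223, 420]
[504, 433]
[309, 349]
[416, 451]
[215, 362]
[501, 375]
[302, 291]
[372, 858]
[625, 600]
[436, 715]
[524, 628]
```

View pics/g2.png

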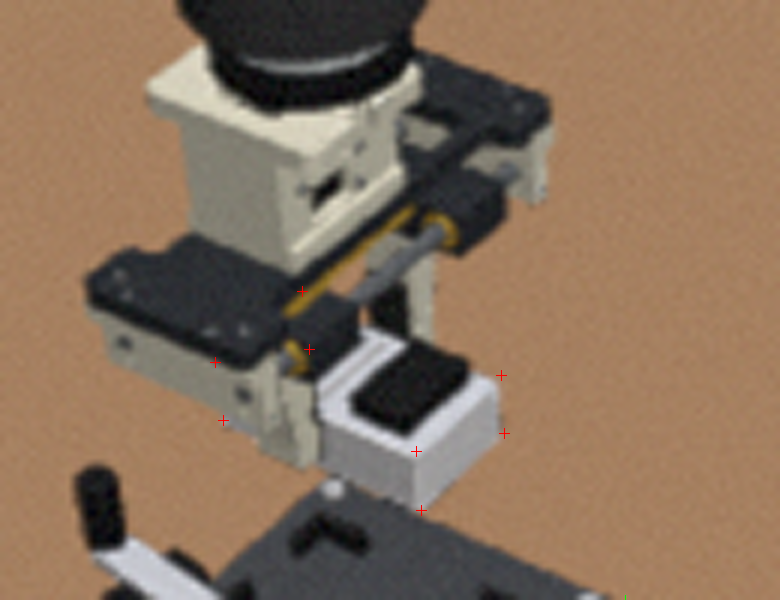

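The module hangs straight in the grip: its near bottom corner is at crop (422,511) against a predicted (421,510), and the top corners are about 1 px lower than predicted. So the scene camera has a bias of about 0.8 px in v. I refit the cradle with that taken out.

Run:
```python
from h import *
t,s="top","scene"; b=3.5
T=[(t,(110,80,10),(566,245)),(t,(110,-80,10),(769,207)),(t,(-70,80,10),(610,475)),(t,(0,0,22),(696,366))]
S=[(s,(-70,-80,10),(183,38-b)),(s,(-70,80,10),(373,126-b)),(s,(110,80,10),(208,300-b)),(s,(110,-80,10),(7,193-b))]
print("top");fit(T,[.5,-.23,9.6]);print("scene");fit(S,[.5,-.23,9.6]);print("both");cr=fit(T+S,[.5,-.23,9.6])
tt=Z(cr,(0,-5,130)); print(tt)
chain([(tt,cr[2]-90)])
```

```text
top
[ 0.5    -0.2313  9.5132] res [[-0.6, -0.1], [0.5, -0.2], [-0.3, 0.7], [0.3, -0.3]]
scene
[ 0.503  -0.2277  9.5049] res [[-0.1, 0.0], [1.0, 0.0], [-0.1, -0.5], [-0.6, 0.3]]
both
[ 0.5012 -0.2299  9.5765] res [[-1.1, -0.5], [0.0, -0.6], [-0.7, 0.3], [-0.1, -0.7], [-0.2, -0.7], [0.8, -0.7], [-0.1, -1.3], [-0.6, -0.4]]
[ 0.50202143 -0.234852    0.13      ]
[ 0.12 -0.02 -0.11] [0.1 0.  0.1]
```

>>> send_rows --plan '[[[0.1,0,2,0,0,0],[0.1,0,4.5,0,0,0],[0.1,0,6.5,0,0,0],[0.1,0,8,0,0,0],[0.1,0,8.5,0,0,0],[0.1,0,9,0,0,0]]]'

```text
clock: 5.87
tool_pos: [0.5022, -0.2348, 0.0392]
orientation: [180.0, 0.0, -80.2]
force: [0.3, -0.3, -3.1]
opening: 0.0558
gripper_force: 30.0
```

>>> send_rows --plan '[[[0,0,0.3,0,0,0],[0,0,0.6,0,0,0],[0,0,0.9,0,0,0],[0,0,1.2,0,0,0],[0,0,1.4,0,0,0],[0,0,1.4,0,0,0]]]'

```text
clock: 6.37
tool_pos: [0.5021, -0.2357, 0.0254]
orientation: [180.0, 0.0, -80.3]
force: [0.1, -0.6, -3.6]
opening: 0.0552
gripper_force: 30.0
```

Run:
```python
from h import *
from plant import ctrl
import cv2
s=ctrl.snapshot("scene"); o=ctrl.get_obs(); print(o["tool_pos"],o["orientation"],o["force"],o["moment"])
x0,y0=190,190;f=6
cv2.imwrite("pics/g3.png",cv2.resize(s["img"][y0:y0+90,x0:x0+120,::-1],None,fx=f,fy=f,interpolation=cv2.INTER_CUBIC))
```

```text
[ 0.50221502 -0.23575121  0.02553983] [ 1.79993763e+02  1.49172048e-03 -8.03367934e+01] [ 0.2370348  -0.91391255 -3.20635909] [-0.05624608  0.10964708  0.00658477]
```

View pics/g3.png

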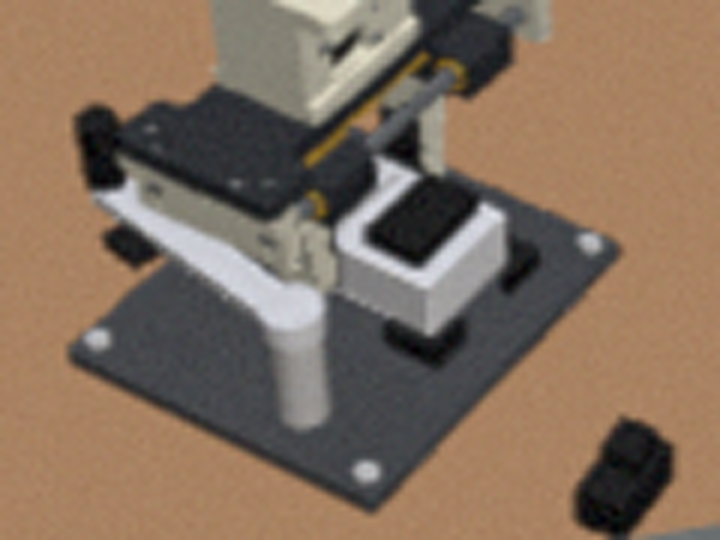

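The module's near bottom corner (430,335 in the crop) sits inside the near guide, and the force shows no contact. Lowering the last 5 mm and releasing.

>>> send_rows --plan '[[[0,0,0.2,0,0,0],[0,0,0.4,0,0,0],[0,0,0.5,0,0,0],[0,0,0.5,0,0,0]]]'

```text
clock: 6.75
tool_pos: [0.5021, -0.2357, 0.0203]
orientation: [180.0, 0.0, -80.3]
force: [0.4, -0.9, -3.5]
opening: 0.0556
gripper_force: 30.0
```

>>> send_rows --plan '[[[0,0,0.1,0,0,0],[0,0,0.2,0,0,0],[0,0,0.2,0,0,0]]]'

```text
clock: 7.0
tool_pos: [0.5023, -0.2357, 0.0201]
orientation: [-180.0, -0.0, -80.3]
force: [-5.1, 3.8, 13.3]
opening: 0.056
gripper_force: 30.0
```

>>> send_rows --plan '[[[0,0,0,0,0,0],[0,0,0,0,0,0],[0,0,0,0,0,0],[0,0,0,0,0,0]]]' --fingers 0.9

```text
clock: 7.33
tool_pos: [0.5025, -0.2358, 0.0186]
orientation: [-180.0, -0.0, -80.3]
force: [0.0, -0.3, 0.2]
opening: 0.076
gripper_force: 0.0
```

>>> send_rows --plan '[[[0,0,-1,0,0,0],[0,0,-3,0,0,0],[0,0,-6,0,0,0],[0,0,-10,0,0,0],[0,0,-14,0,0,0],[0,0,-16,0,0,0],[0,0,-16,0,0,0]]]'

```text
clock: 7.92
tool_pos: [0.5052, -0.2366, 0.1853]
orientation: [-179.5, -0.2, -80.3]
force: [0.4, 0.2, -0.3]
opening: 0.0789
gripper_force: 0.0
```

Run:
```python
from h import *
from plant import ctrl
import cv2
o=ctrl.get_obs(); print(o["tool_pos"],o["orientation"])
x0,y0=190,190;f=5
s=ctrl.snapshot("scene")
A=cv2.resize(s["img"][y0:y0+95,x0:x0+120,::-1],None,fx=f,fy=f,interpolation=cv2.INTER_CUBIC)
cv2.imwrite("pics/g4.png",A)
cr=np.array([.5010,-.2299,9.55])
# handle now and at start of grasp: tool y tangential to arm. arm dir angle a: dir=(-sin a,-cos a) ; tangential=( -cos a, sin a)
for a in(.184,): 
    h=Z(cr,(85-115*np.sin(a),27-115*np.cos(a),72)); print("handle",h,"yaw of arm dir",np.degrees(np.arctan2(-np.cos(a),-np.sin(a)))+cr[2])
print(Z(cr,(85-115,27,72)),Z(cr,(85,27,72)))
```

```text
[ 0.50523082 -0.23656514  0.1852652 ] [-179.48205788   -0.23260454  -80.27529258]
handle [ 0.57835066 -0.30415474  0.072     ] yaw of arm dir -90.99242343040716
[ 0.46693624 -0.20825143  0.072     ] [ 0.58034248 -0.18917199  0.072     ]
```

View pics/g4.png

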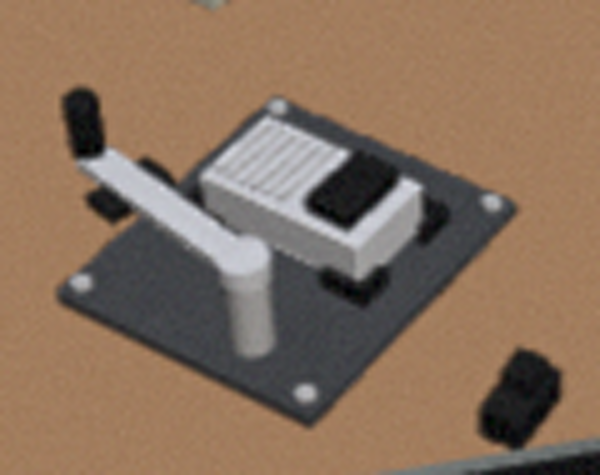

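The module lies flat in the pocket between all the visible guides, with the connector on the post side. The handle is at crop (82,97). Next, the swing.

Run:
```python
from h import *
chain([((.5784,-.3042,.125),-91),((.5784,-.3042,.073),-91)])
```

```text
[ 7.96 -6.16  5.79] [-0.4 -0.1 10.7]
[ 0.  -0.   5.2] [0. 0. 0.]
```

>>> send_rows --plan '[[[2,-1.5,0.5,0,0,3],[5,-3.8,1.5,0,0,6],[8,-6.2,3,0,0,10],[8,-6.2,4.5,-0.4,0,10.7],[8,-6.2,5.8,-0.4,0,10.7],[8,-6.2,5.8,-0.4,0,10.7],[8,-6.2,5.8,-0.4,0,10.7],[8,-6.2,5.8,-0.4,0,10.7]]]' --fingers 0.55

```text
clock: 8.63
tool_pos: [0.5768, -0.3041, 0.1211]
orientation: [179.6, -0.1, -91.0]
force: [0.5, 0.3, 0.8]
opening: 0.0486
gripper_force: 0.0
```

Run:
```python
from h import *
from plant import ctrl
s=ctrl.snapshot("top")
o=ctrl.get_obs(); print(o["tool_pos"],o["orientation"],o["opening"])
chain([((.5784,-.3042,.073),-91)])
```

```text
[ 0.5771761  -0.30410063  0.12167101] [ 1.79670184e+02 -6.58960153e-02 -9.09933852e+01] 0.048517580441708674
[ 0.   -0.15  4.87] [ 0.3 -0.1  0. ]
```

>>> send_rows --plan '[[[0,-0.1,1.5,0,0,0],[0,-0.1,3,0,0,0],[0,-0.1,4,0,0,0],[0,-0.1,4.7,0,0,0],[0,-0.1,4.7,0,0,0]]]'

```text
clock: 9.1
tool_pos: [0.5769, -0.3038, 0.0727]
orientation: [179.5, -0.0, -91.0]
force: [-1.0, -0.7, -0.7]
opening: 0.0483
gripper_force: 0.0
```

>>> send_rows --plan '[[[0,0,0,0,0,0],[0,0,0,0,0,0],[0,0,0,0,0,0],[0,0,0,0,0,0],[0,0,0,0,0,0]]]' --fingers 0

```text
clock: 9.52
tool_pos: [0.5778, -0.3043, 0.0741]
orientation: [179.7, -0.1, -91.0]
force: [0.7, -0.8, -0.7]
opening: 0.0202
gripper_force: 0.4
```

>>> send_rows --plan '[[[0,0,0,0,0,0],[0,0.4,0,0,0,2],[-0.07,1.3,0,0,0,6.5],[-0.29,2.59,0,0,0,13],[-0.66,3.84,0,0,0,19.5],[-1.16,5.04,0,0,0,26],[-1.8,6.18,0,0,0,32.5],[-2.56,7.24,0,0,0,39]]]'

```text
clock: 10.18
tool_pos: [0.5056, -0.2769, 0.0741]
orientation: [179.8, -0.2, -130.4]
force: [3.1, 3.9, -2.8]
opening: 0.0173
gripper_force: 30.0
```

>>> send_rows --plan '[[[-0.06,1.2,0,0,0,6],[-0.25,2.39,0,0,0,12],[-0.56,3.55,0,0,0,18],[-0.99,4.68,0,0,0,24],[-1.54,5.75,0,0,0,30],[-2.0,6.47,0,0,0,34.2],[-2.2,6.76,0,0,0,36],[-2.2,6.76,0,0,0,36]]]'

```text
clock: 10.85
tool_pos: [0.4681, -0.216, 0.0742]
orientation: [179.9, -0.3, -166.1]
force: [2.2, 0.6, -6.3]
opening: 0.0174
gripper_force: 30.0
```

>>> send_rows --plan '[[[0,0.4,0,0,0,2],[-0.02,0.7,0,0,0,3.5],[-0.03,0.85,0,0,0,4.3],[-0.03,0.95,0,0,0,4.3],[-0.03,0.95,0,0,0,4.3]]]'

```text
clock: 11.27
tool_pos: [0.4665, -0.2085, 0.0742]
orientation: [-180.0, -0.4, -170.2]
force: [3.4, -4.5, -7.3]
opening: 0.0169
gripper_force: 30.0
```

>>> send_rows --plan '[[[0,0.1,0,0,0,0],[0,0.15,0,0,0,0],[0,0.2,0,0,0,0],[0,0.2,0,0,0,0]]]'

```text
clock: 11.6
tool_pos: [0.4665, -0.2082, 0.0743]
orientation: [-179.9, -0.4, -170.2]
force: [5.5, -18.4, -12.3]
opening: 0.0174
gripper_force: 30.0
```

>>> send_rows --plan '[[[0,0,0,0,0,0],[0,0,0,0,0,0],[0,0,0,0,0,0],[0,0,0,0,0,0]]]' --fingers 0.6

```text
clock: 11.93
tool_pos: [0.4655, -0.2058, 0.0744]
orientation: [180.0, -0.4, -170.3]
force: [0.1, 0.9, 0.1]
opening: 0.0387
gripper_force: 0.0
```

>>> send_rows --plan '[[[0,0,-1.5,0,0,0],[0,0,-4,0,0,0],[0,0,-8,0,0,0],[0,0,-12,0,0,0],[0,0,-15,0,0,0],[0,0,-16,0,0,0],[0,0,-16,0,0,0]]]'

```text
clock: 12.52
tool_pos: [0.4684, -0.2058, 0.2379]
orientation: [-179.9, -0.0, -170.3]
force: [-0.0, -0.4, -0.6]
opening: 0.0528
gripper_force: 0.0
```

```bash
cat >> h.py <<'E'
n=np.array([-.4226,0,.9063]);up=np.array([.9063,0,.4226]);le=np.array([0,1.,0]);K0=np.array([0,-50,82.])
def tool(co,a): # tool z into panel, tool x opposite to pointer direction of knob angle a
    b=a-np.pi/4; q=np.cos(b)*le+np.sin(b)*up; x=-q; z=-n; M=np.stack([x,np.cross(z,x),z],1)
    return R.from_euler("z",co[2],degrees=True)*R.from_matrix(M)
E
python3 - <<'E'
from h import *
from plant import ctrl
t,s="top","scene";b=3.5
T=[(t,(90,140,124),(36,18)),(t,(90,-140,124),(415,85)),(t,(-90,-140,40),(383,348)),(t,(-90,140,40),(12,285)),(t,(0,-50,82),(278,196))]
S=[(s,(90,-140,124),(195,355-b)),(s,(-90,-140,40),(472,306-b)),(s,(0,-50,82),(441,430-b))]
p0=[.63,.1266,-10.5]
fit(T,p0);fit(S,p0);co=fit(T+S,p0)
# direct triangulation of the knob centre
g=lambda P:np.r_[proj(t,P)-px(t,(278,196)),proj(s,P)-px(s,(441,430-b))]
q=least_squares(g,Z(co,K0));print("knob tri",q.x,"model",Z(co,K0),g(q.x))
np.save("co.npy",co)
o=ctrl.get_obs();print(o["tool_pos"],o["joint_pos"])
r=tool(co,.895)
chain([((.52,-.06,.24),-130),(Z(co,K0+110*n),r)])
import cv2
im=ctrl.snapshot(s)["img"][195:295,195:315,::-1]
cv2.imwrite("pics/g5.png",cv2.resize(im,None,fx=5,fy=5,interpolation=cv2.INTER_CUBIC))
E
```

```text
[  0.6292   0.1242 -10.7505] res [[-0.6, 0.1], [1.7, -0.4], [-0.2, -0.0], [-0.5, -0.1], [0.3, 0.4]]
[  0.6296   0.1276 -10.3606] res [[-0.1, -0.3], [-0.2, -0.3], [0.3, 0.6]]
[  0.6293   0.1259 -10.6476] res [[-1.3, 0.1], [1.0, -0.6], [-0.8, -0.1], [-1.0, -0.0], [-0.3, 0.4], [-0.4, -1.1], [-0.3, -0.8], [-0.1, 0.1]]
knob tri [0.62038232 0.07661805 0.08253953] model [0.62006894 0.07675795 0.082     ] [-0.27687431  0.21848194 -0.25048715 -0.02922092]
[ 0.46836044 -0.20575293  0.23789928] [ -1.63559831   4.58747026 -18.63343964   0.08260888 -66.81361667
 -78.67009627]
[-7.55 13.49 -0.23] [ -0.   -0.1 -40.3]
[-14.63   5.18   5.83] [ 24.   -7.7 -22.7]
```

View pics/g5.png

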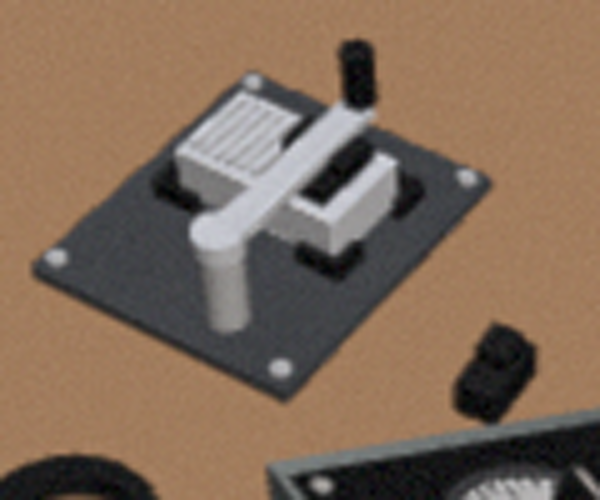

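The contact arm now lies over the connector: hub at crop (218,232), handle at (358,75), bar across the black block. The module is still seated. On to the knob.

>>> send_rows --plan '[[[-1.2,2.2,0,0,0,-6.7],[-2.5,4.5,0,0,0,-13.4],[-3.8,6.8,0,0,0,-20],[-5,9,0,0,0,-26.8],[-6.3,11.3,0,0,0,-33.5],[-7.5,13.5,-0.2,0,0,-40.3],[-7.5,13.5,-0.2,0,0,-40.3]]]' --fingers 0.5

```text
clock: 13.15
tool_pos: [0.5186, -0.0569, 0.2341]
orientation: [179.6, -0.4, -129.5]
force: [0.8, 0.7, 0.2]
opening: 0.0441
gripper_force: 0.0
```

>>> send_rows --plan '[[[-2.9,1,1.2,4.8,-1.5,-4.5],[-5.9,2,2.3,9.6,-3,-9],[-8.8,3.1,3.5,14.4,-4.6,-13.6],[-11.7,4.2,4.7,19.2,-6.2,-18.2],[-14.6,5.2,5.8,24,-7.7,-22.7],[-14.6,5.2,5.8,24,-7.7,-22.7],[-14.6,5.2,5.8,24,-7.7,-22.7],[-14.6,5.2,5.8,24,-7.7,-22.7]]]'

```text
clock: 13.82
tool_pos: [0.5702, 0.0843, 0.1755]
orientation: [-155.6, 2.3, -106.4]
force: [0.2, -1.7, -0.0]
opening: 0.0442
gripper_force: 0.0
```

Run:
```python
from h import *
co=np.load("co.npy")
from plant import ctrl
o=ctrl.get_obs();print(o["tool_pos"],Z(co,K0+110*n),o["joint_pos"],o["opening"])
r=tool(co,.895)
chain([(Z(co,K0+50*n),r),(Z(co,K0+13*n),r)])
```

```text
[0.5702168  0.08434205 0.1754853 ] [0.57438333 0.08534707 0.181693  ] [ 35.22585609   1.65252678 -49.08988063  40.22873618 -27.72034881
 -86.26430869] 0.04415195092846523
[-0.27 -0.64  5.6 ] [ 0.5 -0.3  0.1]
[-0.  -0.   3.7] [0. 0. 0.]
```

>>> send_rows --plan '[[[-0.2,-0.4,1.5,0.5,-0.3,0],[-0.3,-0.6,3,0.5,-0.3,0],[-0.3,-0.6,4.5,0.5,-0.3,0],[-0.3,-0.6,5.6,0.5,-0.3,0],[-0.3,-0.6,5.6,0.5,-0.3,0],[-0.3,-0.6,5.6,0.5,-0.3,0]]]'

```text
clock: 14.32
tool_pos: [0.6011, 0.0798, 0.1288]
orientation: [-155.0, 2.7, -106.5]
force: [0.3, 0.1, -0.2]
opening: 0.0439
gripper_force: 0.0
```

Run:
```python
from h import *
co=np.load("co.npy")
from plant import ctrl
o=ctrl.get_obs();print(o["tool_pos"],o["joint_pos"],o["force"])
chain([(Z(co,K0+13*n),tool(co,.895))])
```

```text
[0.60113756 0.07976648 0.1288253 ] [  25.56215507    7.25667306  -53.82245806   61.19978143  -16.66904024
 -100.12230638] [ 0.29909951  0.05346857 -0.24506557]
[-0.03  0.26  3.75] [-0.1 -0.  -0.2]
```

>>> send_rows --plan '[[[0,0.2,0.5,0,0,0],[0,0.3,1,0,0,0],[0,0.3,1.5,0,0,0],[0,0.3,2,0,0,0],[0,0.3,2,0,0,0]]]'

```text
clock: 14.73
tool_pos: [0.6074, 0.0806, 0.1106]
orientation: [-154.9, 2.8, -106.3]
force: [-0.4, -1.5, 0.2]
opening: 0.0439
gripper_force: 0.0
```

Run:
```python
from h import *
co=np.load("co.npy")
from plant import ctrl
o=ctrl.get_obs();print(o["tool_pos"],o["joint_pos"],o["force"])
chain([(Z(co,K0+13*n),tool(co,.895))])
```

```text
[0.60743706 0.08058489 0.11062968] [  18.89363837    8.98834669  -55.93323975   77.53368701  -12.36578893
 -110.70160524] [-0.37265142 -1.54932351  0.19351276]
[0.15 0.01 1.85] [-0.3  0.1 -0. ]
```

```bash
cat >> h.py <<'E'
def tilt(co,a,d): # panel-normal tool, tilted back d deg about console y
    return R.from_rotvec(np.radians(d)*Z([0,0,co[2]],le*1000))*tool(co,a)
E
python3 - <<'E'
from h import *
co=np.load("co.npy")
r=tilt(co,.895,3.5); g=Z(co,K0+32*n)
chain([(g+r.apply([0,0,-.001]),r),(g+r.apply([0,0,.019]),r)])
E
```

```text
[ 0.14 -0.   -0.15] [-3.7  0.5 -0. ]
[-0. -0.  2.] [0. 0. 0.]
```

>>> send_rows --plan '[[[0.1,0,-0.1,-1.5,0.2,0],[0.1,0,-0.1,-3,0.4,0],[0.1,0,0,-3.7,0.5,0],[0.1,0,0.4,-3.7,0.5,0],[0.1,0,0.7,-3.7,0.5,0],[0.1,0,0.9,-3.7,0.5,0],[0.1,0,0.9,-3.7,0.5,0]]]'

```text
clock: 15.32
tool_pos: [0.6098, 0.0795, 0.1012]
orientation: [-158.6, 2.2, -106.4]
force: [0.7, -0.8, 0.3]
opening: 0.0441
gripper_force: 0.0
```

Run:
```python
from h import *
co=np.load("co.npy")
from plant import ctrl
o=ctrl.get_obs();print(o["tool_pos"],o["joint_pos"],o["force"])
r=tilt(co,.895,3.5); g=Z(co,K0+32*n)
chain([(g+r.apply([0,0,.019]),r)])
```

```text
[0.60975629 0.07951046 0.10118792] [ 27.67037878  11.30344806 -49.69375945  48.58898506 -17.63126743
 -89.69835305] [ 0.74996243 -0.83065837  0.31474012]
[ 0.07 -0.1   0.88] [ 0.  -0.   0.1]
```

>>> send_rows --plan '[[[0.1,-0.1,0.3,0,0,0],[0.1,-0.1,0.6,0,0,0],[0.1,-0.1,0.9,0,0,0],[0.1,-0.1,0.9,0,0,0]]]'

```text
clock: 15.65
tool_pos: [0.6135, 0.0769, 0.0928]
orientation: [-158.7, 2.2, -106.5]
force: [0.8, -0.7, -1.0]
opening: 0.044
gripper_force: 0.0
```

>>> send_rows --plan '[[[0,0,0,0,0,0],[0,0,0,0,0,0],[0,0,0,0,0,0],[0,0,0,0,0,0],[0,0,0,0,0,0],[0,0,0,0,0,0],[0,0,0,0,0,0]]]' --fingers 0

```text
clock: 16.23
tool_pos: [0.6148, 0.0778, 0.0942]
orientation: [-158.6, 2.3, -106.5]
force: [6.5, -3.6, -1.8]
opening: 0.0122
gripper_force: 29.5
```

Run:
```python
from h import *
co=np.load("co.npy")
from plant import ctrl
o=ctrl.get_obs();print(o["tool_pos"],o["joint_pos"],o["force"],o["moment"],o["opening"])
r0=tilt(co,.895,3.5); g=Z(co,K0+32*n)
d=R.from_euler("xyz",o["orientation"],degrees=True)
# tool x in panel coords -> knob angle held
c=R.from_euler("z",co[2],degrees=True).inv().apply(-d.apply([1,0,0])); print("angle from tool",np.arctan2(c@up,c@le)+np.pi/4)
# constant tool z, spin about own z: grasp point fixed => pure turn
chain([(np.array(o["tool_pos"]),d*R.from_euler("z",43,degrees=True))])
```

```text
[0.61481237 0.07780021 0.09421723] [ 26.00401817  12.13486379 -50.36883114  52.42255175 -16.01619505
 -92.30155316] [ 6.53613358 -3.55829629 -1.80223256] [-1.01734207 -1.16284023 -0.3067425 ] 0.012169452432638709
angle from tool 0.8950434806839178
[0. 0. 0.] [ 0. -0. 43.]
```

>>> send_rows --plan '[[[0,0,0,0,0,4],[0,0,0,0,0,10],[0,0,0,0,0,17],[0,0,0,0,0,24],[0,0,0,0,0,31],[0,0,0,0,0,38],[0,0,0,0,0,43.1],[0,0,0,0,0,43.1]]]'

```text
clock: 16.9
tool_pos: [0.6142, 0.0783, 0.0939]
orientation: [-165.7, 16.2, -148.2]
force: [2.4, 0.1, 0.1]
opening: 0.0122
gripper_force: 29.9
```

>>> send_rows --plan '[[[0,0,0,0,0,0],[0,0,0,0,0,0],[0,0,0,0,0,0]]]'

```text
clock: 17.15
tool_pos: [0.6142, 0.0782, 0.0939]
orientation: [-165.6, 16.1, -147.8]
force: [3.0, 1.2, 1.5]
opening: 0.0117
gripper_force: 29.9
```

Run:
```python
from h import *
co=np.load("co.npy")
from plant import ctrl
o=ctrl.get_obs();print(o["tool_pos"],o["joint_pos"],o["force"],o["moment"],o["opening"])
d=R.from_euler("xyz",o["orientation"],degrees=True)
c=R.from_euler("z",co[2],degrees=True).inv().apply(-d.apply([1,0,0])); print("angle from tool",np.arctan2(c@up,c@le)+np.pi/4)
```

```text
[0.61419017 0.07824533 0.09387261] [  26.03947654   12.11915601  -50.43383781   52.42639067  -15.95570168
 -135.27981573] [3.04088246 1.23024762 1.47062662] [0.21538382 0.06910065 0.05028322] 0.011735042448471521
angle from tool 1.6435999084029125
```

>>> send_rows --plan '[[[0,0,0,0,0,0],[0,0,0,0,0,0],[0,0,0,0,0,0],[0,0,0,0,0,0],[0,0,0,0,0,0]]]' --fingers 0.5

```text
clock: 17.57
tool_pos: [0.6136, 0.0777, 0.0933]
orientation: [-165.7, 16.1, -148.0]
force: [-0.4, -0.7, 0.3]
opening: 0.0396
gripper_force: 0.0
```

>>> send_rows --plan '[[[0,0,-1,0,0,0],[0,0,-3,0,0,0],[0,0,-5.5,0,0,0],[0,0,-8,0,0,0],[0,0,-10,0,0,0],[0,0,-10.5,0,0,0],[0,0,-10.5,0,0,0]]]'

```text
clock: 18.15
tool_pos: [0.5765, 0.0859, 0.1931]
orientation: [-165.7, 16.3, -147.9]
force: [0.3, 0.1, -0.3]
opening: 0.0437
gripper_force: 0.0
```

Run:
```python
from h import *
from plant import ctrl
import cv2
o=ctrl.get_obs();print(o["tool_pos"],o["joint_pos"])
co=np.load("co.npy")
# rectified panel view (plane 6 mm above panel), 8 px/mm, up = up slope, left = console +y; scene beside top
W=[]
for nm in("scene","top"):
    s=ctrl.snapshot(nm)
    # src: registered to the old picture of the same camera by measured circle centre
    cc=px(nm,(278,196) if nm=="top" else (441,430))-proj(nm,Z(co,K0))
    q=[(-65,-65),(65,-65),(65,65),(-65,65)]  # (right,down) mm
    src=np.float32([proj(nm,Z(co,K0+6*n-x*le-y*up))+cc for x,y in q])
    dst=np.float32([[(x+65)*3,(y+65)*3] for x,y in q])
    W.append(cv2.warpPerspective(s["img"][:,:,::-1],cv2.getPerspectiveTransform(src,dst),(390,390),flags=cv2.INTER_CUBIC))
cv2.imwrite("pics/k1.png",np.hstack(W))
```

```text
[0.57649324 0.08585826 0.19314502] [  35.9944621     2.19440746  -41.58063051   28.19279159  -34.16473269
 -117.79999569]
```

View pics/k1.png

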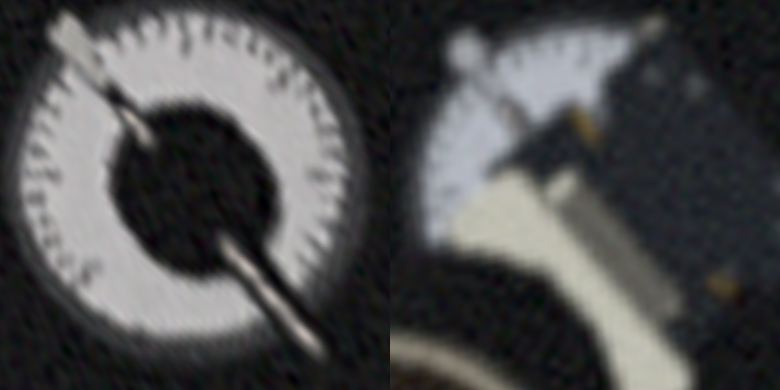

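Left panel (scene, rectified): the tab runs (65,25)–(105,83) and the pointer nose with its white line continues it, (108,85)–(150,140). They look collinear within about 1°; I check this numerically.

Run:
```python
import cv2,numpy as np
im=cv2.imread("pics/k1.png",0)[:,:390].astype(np.float32)
A=np.arange(30,70,.25)
def prof(r,c): 
    t=np.radians(A); return cv2.remap(im,(c[0]-3*r*np.cos(t)).astype(np.float32)[None],(c[1]-3*r*np.sin(t)).astype(np.float32)[None],cv2.INTER_CUBIC)[0]
for c in((195,195),(192,195),(198,195),(195,192)):
  out=[]
  for r in range(28,62,2):
    p=prof(r,c); m=abs(A-51)<14; p=p[m];a=A[m]
    w=np.clip(p-np.median(p)-15,0,None) if r>=49 else np.clip(np.median(p)-p-15,0,None)
    out.append((r,round(float((w*a).sum()/max(w.sum(),1e-6)),1),int(w.max())))
  print(c,out)
```

```text
(195, 195) [(28, 61.6, 7), (30, 59.1, 7), (32, 56.3, 16), (34, 52.7, 51), (36, 52.2, 65), (38, 51.4, 90), (40, 50.9, 129), (42, 50.7, 145), (44, 50.7, 132), (46, 50.4, 95), (48, 49.8, 60), (50, 0.0, 0), (52, 57.3, 1), (54, 52.6, 15), (56, 52.8, 22), (58, 51.4, 21), (60, 50.8, 16)]
(192, 195) [(28, 61.6, 6), (30, 60.8, 15), (32, 57.3, 23), (34, 53.6, 60), (36, 53.3, 68), (38, 52.4, 99), (40, 51.9, 136), (42, 51.8, 141), (44, 51.7, 122), (46, 51.3, 81), (48, 50.4, 54), (50, 0.0, 0), (52, 58.4, 5), (54, 52.8, 17), (56, 52.8, 24), (58, 53.7, 14), (60, 52.5, 25)]
(198, 195) [(28, 59.7, 11), (30, 57.5, 1), (32, 55.6, 8), (34, 51.8, 40), (36, 50.8, 69), (38, 50.4, 84), (40, 49.9, 118), (42, 49.7, 144), (44, 49.7, 139), (46, 49.6, 111), (48, 49.1, 69), (50, 0.0, 0), (52, 0.0, 0), (54, 53.0, 10), (56, 53.0, 20), (58, 51.2, 24), (60, 49.1, 9)]
(195, 192) [(28, 59.1, 5), (30, 57.2, 5), (32, 53.7, 29), (34, 51.0, 63), (36, 51.0, 72), (38, 50.2, 102), (40, 49.9, 138), (42, 49.9, 144), (44, 49.8, 122), (46, 49.4, 77), (48, 48.5, 54), (50, 0.0, 0), (52, 55.3, 6), (54, 52.3, 18), (56, 51.7, 25), (58, 49.8, 12), (60, 51.2, 28)]
```

Run:
```python
import cv2,numpy as np
im=cv2.imread("pics/k1.png",0)[:,:390].astype(np.float32)
t=np.radians(51); u=np.array([-np.cos(t),-np.sin(t)]); v=np.array([-u[1],u[0]])*1.0  # v: lateral
L=np.arange(-10,10.1,1)  # mm
print("lat",L.astype(int).tolist())
for r in range(30,70,2):
    P=np.array([195,195])+3*r*u+3*L[:,None]*v
    p=cv2.remap(im,P[:,0].astype(np.float32)[None],P[:,1].astype(np.float32)[None],cv2.INTER_LINEAR)[0]
    print(r,p.astype(int).tolist())
```

```text
lat [-10, -9, -8, -7, -6, -5, -4, -3, -2, -1, 0, 1, 2, 3, 4, 5, 6, 7, 8, 9, 10]
30 [118, 102, 92, 83, 68, 53, 52, 69, 96, 133, 147, 121, 75, 45, 37, 43, 51, 65, 70, 71, 82]
32 [163, 150, 145, 141, 128, 104, 87, 86, 111, 149, 158, 117, 71, 64, 77, 91, 102, 114, 115, 125, 134]
34 [180, 181, 187, 190, 179, 153, 118, 99, 122, 165, 163, 108, 72, 87, 119, 140, 153, 162, 164, 170, 171]
36 [189, 189, 189, 191, 193, 174, 134, 98, 110, 142, 127, 82, 67, 90, 131, 166, 186, 186, 184, 185, 188]
38 [183, 187, 189, 188, 184, 168, 143, 102, 91, 93, 73, 54, 66, 99, 138, 172, 193, 190, 188, 186, 185]
40 [180, 184, 186, 188, 184, 175, 153, 104, 69, 44, 31, 40, 72, 118, 158, 187, 191, 184, 185, 185, 183]
42 [180, 183, 185, 186, 183, 180, 153, 100, 49, 23, 21, 34, 72, 122, 162, 189, 189, 184, 183, 183, 183]
44 [180, 181, 184, 184, 182, 179, 145, 99, 56, 36, 35, 45, 77, 120, 159, 183, 184, 185, 182, 181, 181]
46 [180, 181, 183, 181, 179, 168, 132, 94, 77, 75, 70, 71, 97, 130, 163, 178, 184, 185, 183, 181, 180]
48 [183, 182, 182, 180, 177, 158, 127, 106, 112, 123, 121, 119, 130, 147, 172, 180, 187, 185, 18
[... 359 characters left out ...]
177, 159, 141, 130, 133, 146, 159, 160, 150, 134, 116, 121, 156, 183, 192, 185, 177, 163]
58 [129, 160, 175, 175, 160, 141, 127, 129, 147, 165, 166, 157, 147, 134, 135, 157, 175, 180, 173, 160, 134]
60 [96, 111, 122, 133, 137, 137, 134, 137, 152, 168, 167, 161, 156, 148, 149, 151, 144, 133, 127, 115, 97]
62 [68, 68, 69, 77, 93, 110, 127, 141, 155, 162, 162, 162, 161, 155, 153, 135, 110, 86, 80, 75, 70]
64 [55, 59, 58, 57, 68, 89, 120, 143, 158, 160, 159, 160, 160, 159, 152, 127, 97, 68, 58, 51, 55]
66 [50, 50, 48, 53, 68, 88, 122, 149, 164, 163, 162, 161, 160, 161, 151, 132, 99, 66, 50, 45, 47]
68 [38, 38, 33, 41, 60, 89, 126, 159, 169, 164, 163, 161, 162, 162, 158, 146, 106, 64, 36, 33, 33]
```

The pointer's and tab's centre lines agree within about 1°, so the knob is set. Next is the switch: I cage the ball between the pads (closing along the slope) and push it up.

Run:
```python
from h import *
co=np.load("co.npy")
r=tilt(co,np.pi/4,6); S=K0+[0,125,0]
f=lambda h,s:Z(co,S+h*n+s*up)
print(f(38,-18)); chain([(f(80,-18),r),(f(33,-18),r),(f(33,20),r)])
```

```text
[0.61135012 0.20558706 0.1088326 ]
[-6.59 10.86  3.89] [ -2.3   1.1 -49.3]
[-0.   -0.49  4.67] [0. 0. 0.]
[ 0.   -3.78 -0.4 ] [0. 0. 0.]
```

>>> send_rows --plan '[[[-0.8,1.4,0,0,0,-6.5],[-1.6,2.8,0,-0.5,0.3,-13],[-2.5,4.2,0.5,-1,0.5,-19.5],[-3.4,5.6,1,-1.3,0.7,-26],[-4.3,7,1.7,-1.6,0.8,-32.5],[-5.1,8.4,2.4,-2,1,-39],[-5.9,9.7,3.2,-2.3,1.1,-45],[-6.6,10.9,3.9,-2.3,1.1,-49.3]]]' --fingers 0.3

```text
clock: 18.92
tool_pos: [0.5942, 0.2094, 0.1448]
orientation: [-161.1, -0.2, -100.4]
force: [-0.0, 0.3, 0.1]
opening: 0.0263
gripper_force: 0.0
```

>>> send_rows --plan '[[[0,0,0,0,0,0],[0,0,0,0,0,0],[0,0,0,0,0,0]]]'

```text
clock: 19.17
tool_pos: [0.5937, 0.2084, 0.146]
orientation: [-161.1, -0.1, -100.8]
force: [1.1, 0.5, 0.6]
opening: 0.0263
gripper_force: 0.0
```

Run:
```python
from h import *
co=np.load("co.npy")
from plant import ctrl
o=ctrl.get_obs();print(o["tool_pos"],o["joint_pos"],o["opening"])
r=tilt(co,np.pi/4,6); S=K0+[0,125,0]
f=lambda h,s:Z(co,S+h*n+s*up)
chain([(f(60,-18),r),(f(33,-18),r),(f(33,20),r)])
```

```text
[0.59372166 0.2083872  0.14600227] [ 44.75479991  11.71022944 -36.3811229   28.33989913 -34.33952276
 -78.07511423] 0.026271209461420763
[-0.06 -0.25  1.91] [ 0.1 -0.1 -0.1]
[-0.   -0.28  2.69] [0. 0. 0.]
[ 0.   -3.78 -0.4 ] [0. 0. 0.]
```

>>> send_rows --plan '[[[0,-0.2,1,0,0,0],[0,-0.3,2,0,0,0],[-0.1,-0.4,3,0,0,0],[-0.1,-0.5,3.9,0,0,0],[-0.1,-0.5,4.6,0,0,0],[-0.1,-0.5,4.6,0,0,0],[-0.1,-0.5,4.6,0,0,0]]]'

```text
clock: 19.75
tool_pos: [0.6135, 0.2061, 0.1046]
orientation: [-161.1, -0.1, -100.7]
force: [-0.4, 0.3, 0.9]
opening: 0.0262
gripper_force: 0.0
```

Run:
```python
from h import *
co=np.load("co.npy")
from plant import ctrl
o=ctrl.get_obs();print(o["tool_pos"],o["joint_pos"],o["force"])
r=tilt(co,np.pi/4,6); S=K0+[0,125,0]
f=lambda h,s:Z(co,S+h*n+s*up)
print(f(33,-18));chain([(f(33,20),r)])
```

```text
[0.6135367  0.20609576 0.10462879] [ 42.04961797  15.81156854 -38.59088146  33.46154774 -28.00712854
 -81.49319076] [-0.44992826  0.32481006  0.92972293]
[0.61342674 0.20519665 0.1043011 ]
[ 0.09 -3.77 -0.37] [ 0.1 -0.1 -0.1]
```

>>> send_rows --plan '[[[0,-0.5,0,0,0,0],[0,-1.1,-0.1,0,0,0],[0,-1.7,-0.2,0,0,0],[0,-2.3,-0.2,0,0,0],[0.1,-2.8,-0.3,0,0,0],[0.1,-3.3,-0.3,0,0,0],[0.1,-3.7,-0.4,0,0,0],[0.1,-3.7,-0.4,0,0,0]]]'

```text
clock: 20.42
tool_pos: [0.6474, 0.1995, 0.1217]
orientation: [-161.0, 0.0, -100.7]
force: [0.5, -0.6, 0.6]
opening: 0.0265
gripper_force: 0.0
```

>>> send_rows --plan '[[[0,-0.1,0,0,0,0],[0,-0.2,0,0,0,0],[0,-0.3,0,0,0,0],[0,-0.3,0,0,0,0]]]'

```text
clock: 20.75
tool_pos: [0.6493, 0.199, 0.1222]
orientation: [-161.0, 0.0, -100.7]
force: [-0.2, -0.6, -0.1]
opening: 0.0265
gripper_force: 0.2
```

>>> send_rows --plan '[[[0,-0.1,0,0,0,0],[0,-0.2,0,0,0,0],[0,-0.2,0,0,0,0]]]'

```text
clock: 21.0
tool_pos: [0.6512, 0.1986, 0.1228]
orientation: [-161.0, -0.0, -100.7]
force: [-0.1, -0.1, -1.0]
opening: 0.0264
gripper_force: 0.3
```

>>> send_rows --plan '[[[0,-0.1,0,0,0,0],[0,-0.2,0,0,0,0],[0,-0.2,0,0,0,0]]]'

```text
clock: 21.25
tool_pos: [0.6529, 0.1982, 0.1233]
orientation: [-161.0, -0.0, -100.7]
force: [-3.0, -0.1, -1.6]
opening: 0.0263
gripper_force: 1.1
```

>>> send_rows --plan '[[[0,-0.1,0,0,0,0],[0,-0.15,0,0,0,0],[0,-0.2,0,0,0,0],[0,-0.2,0,0,0,0]]]'

```text
clock: 21.58
tool_pos: [0.6536, 0.1979, 0.1233]
orientation: [-161.1, -0.0, -100.7]
force: [-9.5, 3.2, 0.3]
opening: 0.0265
gripper_force: 4.9
```

At the stop (10 N, no more motion). I back off 6 mm, retreat, then check the ball's position by image code.

>>> send_rows --plan '[[[0,0.3,0,0,0,0],[0,0.8,0,0,0,0],[0,0.8,0,0,0,0],[0,0.8,-1.5,0,0,0],[0,0.8,-4,0,0,0],[0,0.8,-7.5,0,0,0],[0,0.8,-11,0,0,0],[0,0.8,-13,0,0,0]]]'

```text
clock: 22.25
tool_pos: [0.6063, 0.2081, 0.2489]
orientation: [-160.8, 0.2, -100.6]
force: [0.0, 1.1, -0.0]
opening: 0.026
gripper_force: 0.0
```

>>> send_rows --plan '[[[0,0,-2,0,0,0],[0,0,-3,0,0,0],[0,0,-3,0,0,0],[0,0,-3,0,0,0]]]'

```text
clock: 22.58
tool_pos: [0.5964, 0.209, 0.2728]
orientation: [-161.0, 0.1, -100.7]
force: [0.4, -0.1, -1.1]
opening: 0.0264
gripper_force: 0.0
```

Run:
```python
from h import *
from plant import ctrl
import cv2
o=ctrl.get_obs();print(o["tool_pos"],o["force"])
im=ctrl.snapshot("scene")["img"]; old=C["scene"]["img"]; g=cv2.cvtColor(im,6+1).astype(int); og=cv2.cvtColor(old,7).astype(int)
co=np.load("co.npy"); S=K0+[0,125,0]
for L in(-1,1): print(L,proj("scene",Z(co,S+38*n+18*L*up))+[0,.9])
print("now");print(g[322:350:2,338:372:2]);print("old");print(og[322:350:2,338:372:2])
# knob region unchanged vs. picture k1
nm="scene"; cc=px(nm,(441,430))-proj(nm,Z(co,K0)); q=[(-65,-65),(65,-65),(65,65),(-65,65)]
src=np.float32([proj(nm,Z(co,K0+6*n-x*le-y*up))+cc for x,y in q]); dst=np.float32([[(x+65)*3,(y+65)*3] for x,y in q])
w=cv2.warpPerspective(im[:,:,::-1],cv2.getPerspectiveTransform(src,dst),(390,390),flags=cv2.INTER_CUBIC)
k=cv2.imread("pics/k1.png")[:,:390]; print("knob diff",np.abs(w.astype(int)-k).mean(), np.abs(w.astype(int)-k)[20:150,50:160].mean())
g5=cv2.imread("pics/g5.png"); d=np.abs(cv2.resize(im[195:295,195:315,::-1],None,fx=5,fy=5,interpolation=cv2.INTER_CUBIC).astype(int)-g5); print("cradle diff",d.mean(),cv2.blur(d.astype(np.float32),(25,25)).max())
```

```text
[0.59640573 0.20903593 0.27280039] [ 0.41294465 -0.12975917 -1.12158666]
-1 [362.41482761 331.76927762]
1 [349.98632722 335.62535992]
now
[[ 23  17  19  24  25   6  21  17  22  16  23  15  31 104 131 131 128]
 [ 18  19  15  25  24  17  21  26  19  23  13  27  21  29 104 130 131]
 [ 22  25  24  13  17  17  22  23  23  25  24  16  19  12  31 108 130]
 [ 15  25  29  15  23  17  17  23  20  24  14  14  20  25  24  28 109]
 [ 27  24  24  25  27  22  20  24  19  25  27  14  14  18  18  21  27]
 [ 23  22  21  16  19  47  60  24  20  16  15  22  22  25  21   8  21]
 [ 19  23  24  20  65 153 172 118  23  25  18   8  18  17  22  18  21]
 [ 25  11  21  23  93 165 174 169  34  22  26  23  19  15  24  11  15]
 [ 14  25  24  26  61 145 171 139  38  16  29  14  26  20  16  21  21]
 [ 43  77 121 181 135 111 127 176 135  24  23  25  11  24  22  16  14]
 [181 184 181 179 121 129 145 177 178 128  22  12  17  22  24  23  22]
 [179 178 180 143 101 131 140 167 176 182 134  29  19  14  24  16  24]
 [181 176 174 106  97 133 145 156 167 183 183 118  24  20  27  25  15]
 [180 175 178 133 126 144 157 156 157 1
[... 416 characters left out ...]
7  26  29  26  22  44 142 168 172  65  21  16]
 [ 20  20  24  30  19  23  14  23  20  25 120 131 162 157  33  26  17]
 [ 19  28  24  24   8  13  21  24  25 116 167 166  94  32  17  20  23]
 [ 24  27  21  28  57 110 168 129 104 162 170  99  20  12  26  21  19]
 [ 35  69 116 176 174 175 173 141 161 168 102  16  29  20  25  26  19]
 [176 178 178 170 166 167 141 154 169 137  30  11  23  15  11  14  28]
 [172 177 175 141 153 127 151 164 158 176 130  15  20  19  20  24  19]
 [173 176 171 103 156 152 167 156 157 178 182 115  14  20  24  25  18]
 [173 174 178 126 131 151 160 151 154 176 175 180 116  21  22  20  16]]
knob diff 3.458472496164804 2.5734731934731934
cradle diff 2.7413066666666666 149.32
```

Run:
```python
import cv2,numpy as np
from plant import ctrl
im=ctrl.snapshot("scene")["img"]; g5=cv2.imread("pics/g5.png")
d=np.abs(cv2.resize(im[195:295,195:315,::-1],None,fx=5,fy=5,interpolation=cv2.INTER_CUBIC).astype(int)-g5).astype(np.float32).mean(2)
b=cv2.blur(d,(25,25)); print(cv2.minMaxLoc(b)[1::2], b[:420].max())
if b[:420].max()<15: print(ctrl.close_job())
```

```text
(147.3829345703125, (570, 499)) 6.1632
the job is handed in; nothing more can be done
None
```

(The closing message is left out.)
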